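# Pick the sound machine foot by pressing

## Robot

A 7-joint arm with a two-finger parallel gripper is mounted at the origin on the work surface. World frame = base frame: x ahead of the robot, y to its left, z up, the work surface at z = 0. Lengths are in m, angles in rad, forces in N, time in s.
With the tool pointing down it reaches from about 0.425 to 0.875 m from the base axis. Payload 4.7 kg.
Tool frame: the origin (TCP) lies midway between the tips of the shut fingers; the grasp point (between the pads) lies 19 mm behind it; y points along the fingers, z is the direction in which the jaws open and shut, and the axes are right-handed (so a half turn about y gives the same grasp; the last joint's range is limited). The gripper opens to 85 mm and grips with 20 to 120 N. Pads are 22 mm wide; open, the fingers measure 114 mm over their backs; the gripper's body (76 mm by 85 mm) begins 54 mm behind the grasp point. The pads swing forward as they close: fully open they stand 13 mm farther back than shut.
Start: joints at [1.324, 0.321, -0.07, 1.45, 0.023, 1.371, -0.057], TCP at [0.168, -0.628, 0.231] pointing down, gripper open.
Joint ranges: [-2.86, 2.86], [-0.3, 2.09], [-1.38, 1.24], [0.06, 2.45], [-1.56, 4.7], [0.09, 2.05], [-2.69, 2.69]. Speed limits (rad/s): [2.57, 2.57, 3.14, 3.14, 3.14, 3.14, 3.14].

## Interface

Orientations are given as a unit quaternion [x, y, z, w].
In Python, from plant import robot gives the robot as it stands.
- The arm moves only by the shell command python3 -m crank 'ROWS' [OPENING] [FORCE]. ROWS is JSON, a list of rows, each a list of 6 numbers: the shift along the tool's x, y, z in mm, then the turn, a rotation vector about the tool's x, y, z in degrees. A call has 1 to 10 rows; each row is the pose to reach, as a shift and turn from the pose commanded when the call began, along the tool's axes at that moment; what a row does not reach only later rows make up. A row lasts 1/10 s, in which the tool goes at most 50 mm and 8.59 degrees, less where a joint would pass 70% of its speed; a pose out of reach is approached as far as the arm can. A call with a gripper value outside its range is refused whole. OPENING is the opening, from -1 (shut) to 1 (fully open), so that 0 is half open, set as the call begins (- or left out, the last holds). The fingers move at their own pace and stop on an object; FORCE is the grip in N (left out, the last holds). Time passes only in rows, so rows that repeat a pose let the fingers close. It gives the time, the measured TCP pose, the force and the opening at its end, in the units of the state.
- robot.read_state(): the state, without advancing time (a new reading comes with each control period).
- robot.grab_frame(name): name is "scene" or "top" or "wrist"; returns the picture (480x640x3 uint8, blue, green, red); there is no depth.
- robot.camera_info(name): a dict with "fov_y" (degrees; the focal length in pixels is half the picture's height over the tangent of half this angle, whatever the lens; pixels are square), "cx", "cy" (the principal point, pixels), "R" (3x3) and "t" (3): a world point X has camera coordinates R X + t. Camera axes: x right, y down, z forward; pixel columns grow to the right and rows downward; lengths in m; the calibration is good to about 2 mm. The wrist camera is an equidistant fisheye: a pixel r from the principal point sees the ray r / f radians off the axis. A picture is of the moment at which its call begins: read the wrist's pose just before it. camera_info takes no time and is no camera call; for the wrist camera it gives the pose at the moment of the call.
- robot.finish_job(): hands the job in, once; it reports no verdict.
Trained networks look in the newest picture that a camera, given by its name, has taken for a name from the list of things; names that differ only in an ending like _2 or _b are one class to them, and where a whole thing is asked for, a point or a joint stands for the part that bears it (a point fixed in the world has none). Each returns a list of dicts, best first, with "score" (0 to 1); they miss things now and then, are a little off and sometimes report something else, mostly with a low value. They report only what shows in the picture. A call takes as long as a camera call. They do not tell look-alikes from the thing itself.
- robot.trace(name, camera): "region" (480x640 bool, what is visible of it) and "rect" ([left, top, right, bottom] in pixels, round what is visible of it).
The state is a dict: "time_s": time; "q": joint angles; "joint_velocities": joint speeds; "effort": joint torques, N m; "ee_pos": TCP position; "eef_rot": TCP orientation; "contact_force": force on the tool from outside, world axes, zero at the start; "wrist_torque": the same for the moment, N m; "gripper_width": finger opening in m.
Only numpy, scipy, OpenCV 4.12 (cv2) and the standard library are available. Lean on these libraries where they do the work, as an engineer would, in place of code of your own. Each camera call takes 0.05 s, during which the arm holds its last target.

## Task

Two loose machine feet (round steel cups with black rubber tops) stand on the bench; one is still firm, the other has perished and gone soft. Press the rubber top of the left one (left as seen from the robot) straight down by at least 5 mm for about half a second, then do the same to the right one, to feel which resists more. Then set the firmer foot upright in the empty round pocket of the wooden board, fully seated, and leave the soft one standing where it is.

Things in the scene. Friction and masses are not known exactly. Their poses are not given: they have to be found in the camera images.
- foot_1: One loose foot: upright steel cup, 46 mm diameter, 32 mm high, with a black rubber cylinder of 36 mm diameter standing 12 mm out of it; 44 mm high in all. Origin: centre of the rubber's top, on the axis, 44 mm above the underside (rubber not pressed); it goes down with the rubber; z up. Lift a foot by its steel cup, which can be gripped from 10 mm above its underside upward.
- foot_2: The other loose foot, same size and look, same origin. The feet change places; they start on the bench (z = 0), 100 mm or more apart in y. The rubber springs back; hard stop at 10 mm. Pressed in 5 to 6 mm, the firm one resists with about 11 to 13 N, the soft one with 3 to 4 N: either foot may be the firm one. The firm foot is also heavier: 0.30 kg, the soft one 0.16 kg.
- pocket (a point): Centre of the floor of the board's empty pocket, 13 mm above the bench; z up, x and y as the board's. Round, 60 mm wide, 5 mm deep, with a pale floor. A foot seated in it has its rubber top 57 mm above the bench.
- board: Fixed wooden board lying flat, left (+y) of the loose feet: 220 mm (x) by 200 mm (y), 18 mm thick; origin at the centre of its underside. The empty pocket is 55 mm to its -x and 50 mm to its -y. The other three corner places (x +-55, y +-50 mm) hold fixed feet of the same look, tops 57 mm above the bench: not to be used.
Not all that is in view belongs to the job. Leave any green or purple look-alike of the foot_2 alone.

How it is judged:
On the way, in this order (a step that is already met when the one before it is completed fails the run):
1. the rubber top of the left foot is pressed in by more than 4 mm, the foot standing upright on the bench (((world y of foot_1 above -0.205 m and height (world z) of foot_1 below 0.04 m and angle between foot_1's own z axis and vertical below 0.15 rad) or (world y of foot_2 above -0.205 m and height (world z) of foot_2 below 0.04 m and angle between foot_2's own z axis and vertical below 0.15 rad))), for 0.2 s.
2. then the rubber top of the right foot is pressed in by more than 4 mm, the foot standing upright on the bench (((world y of foot_1 below -0.205 m and height (world z) of foot_1 below 0.04 m and angle between foot_1's own z axis and vertical below 0.15 rad) or (world y of foot_2 below -0.205 m and height (world z) of foot_2 below 0.04 m and angle between foot_2's own z axis and vertical below 0.15 rad))), for 0.2 s.
At the end, for the whole second after the job is handed in: The firm foot (whichever: told by its weight on the board, over 2.2 N) stands in the pocket: within 12 mm of its centre, top 54.5 to 59.5 mm above the bench. The soft foot stands on the bench within 30 mm of its start, top 41 to 47 mm high. Both are upright within 0.1 rad (((horizontal distance between foot_1 and pocket below 0.012 m and height (world z) of foot_1 between 0.0545 and 0.0595 m and angle between each of foot_1, foot_2's own z axis and vertical below 0.1 rad and contact force between foot_1 and board above 2.2 N and distance of foot_2 from where it was at the start of the episode below 0.03 m and height (world z) of foot_2 between 0.041 and 0.047 m) or (horizontal distance between foot_2 and pocket below 0.012 m and height (world z) of foot_2 between 0.0545 and 0.0595 m and angle between each of foot_2, foot_1's own z axis and vertical below 0.1 rad and contact force between foot_2 and board above 2.2 N and distance of foot_1 from where it was at the start of the episode below 0.03 m and height (world z) of foot_1 between 0.041 and 0.047 m))); the robot touches nothing.
It also fails if it takes over 58 s, if anything falls off the work surface, if the arm or the gripper's body presses on something with over 40 N, if the wrist force passes 120 N, or if a joint passes its speed limit or range.

## Working session

There is one attempt and no reset: what is moved stays moved. The work goes in short steps, Python scripts to look and compute and a shell command to move; the robot and the scene stay as the last step left them, time stands still between calls to the robot, and variables do not carry over. Pictures are saved under pics/ and viewed, and the job is handed in when it is done.

```bash
ls; mkdir -p pics
python3 - <<'E'
from plant import robot
import cv2
s=robot.read_state()
print({k:(v if not hasattr(v,'__len__') else [round(float(x),4) for x in v]) for k,v in s.items()})
for n in ["scene","top"]:
    im=robot.grab_frame(n); cv2.imwrite(f"pics/{n}0.png",im)
    c=robot.camera_info(n); print(n,c)
    for name in ["foot_1","board"]:
        for d in robot.trace(name,n): print(name,d["score"],d["rect"],d["region"].sum())
E
```

```text
pics
{'time_s': 0.0, 'q': [1.3241, 0.3218, -0.0701, 1.4517, 0.0226, 1.3708, -0.0569], 'joint_velocities': [-0.0005, -0.0006, 0.0004, -0.0012, -0.0003, -0.0002, 0.0005], 'effort': [0.0002, -49.3579, -0.3822, -31.433, 0.013, 0.0116, 0.0], 'ee_pos': [0.1674, -0.6275, 0.2302], 'eef_rot': [-0.0921, 0.7018, -0.7004, 0.0919], 'contact_force': [0.1695, -0.4865, -0.111], 'wrist_torque': [-0.0031, -0.0016, -0.0246], 'gripper_width': 0.08527116384033401}
scene {'fov_y': 48.15758259392427, 'cx': 317.7791096613298, 'cy': 246.04202064832796, 'R': array([[ 0.82993801,  0.55783568,  0.00471738],
       [ 0.47579349, -0.70341164, -0.52804603],
       [-0.29124466,  0.44048997, -0.84920265]]), 't': array([-0.43291253, -0.24849118,  1.36666455])}
foot_1 0.74 [212.5, 320.7, 239.0, 343.0] 501
foot_1 0.64 [306.0, 252.1, 326.6, 278.0] 400
foot_1 0.64 [305.9, 292.5, 328.8, 318.6] 518
foot_1 0.6 [319.4, 225.5, 345.0, 245.7] 407
board 0.57 [331.8, 128.0, 449.8, 226.0] 6224
top {'fov_y': 46.41838577638542, 'cx': 305.6823104793903, 'cy': 235.14973373400724, 'R': array([[ 0.0266807 , -0.99933207,  0.02497096],
       [-0.98722918, -0.03026577, -0.15640504],
       [ 0.15705634, -0.02047907, -0.98737729]]), 't': array([-0.06091876,  0.53252014,  0.93918211])}
foot_1 0.91 [251.4, 217.3, 277.8, 248.2] 582
foot_1 0.89 [295.9, 219.7, 323.5, 241.9] 550
foot_1 0.8 [419.6, 253.8, 449.1, 283.4] 632
foot_1 0.58 [337.6, 188.0, 367.2, 216.7] 582
board 0.68 [57.2, 147.9, 209.5, 297.4] 13975
```

View pics/scene0.png

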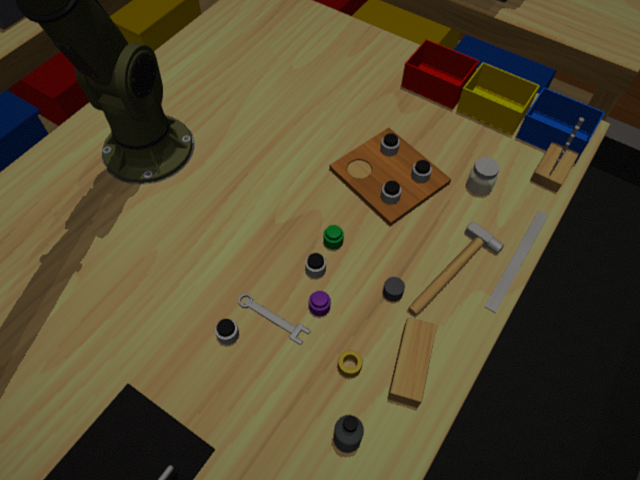

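View pics/top0.png

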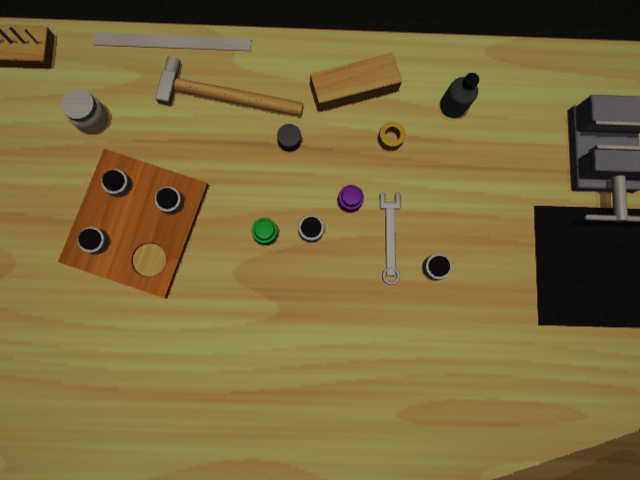

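The top view shows the two black-topped loose feet at about (311,229) and (438,267), with the pocket at (149,260). The green (264,231) and purple (350,198) look-alikes are not part of the job.

```bash
cat > h.py <<'E'
import numpy as np, cv2
def proj(c,P):
    P=np.atleast_2d(P); X=P@c['R'].T+c['t']; f=240/np.tan(np.radians(c['fov_y']/2))
    return X[:,:2]/X[:,2:]*f+[c['cx'],c['cy']]
def back(c,uv,z):
    f=240/np.tan(np.radians(c['fov_y']/2)); d=np.array([(uv[0]-c['cx'])/f,(uv[1]-c['cy'])/f,1])
    C=-c['R'].T@c['t']; w=c['R'].T@d; s=(z-C[2])/w[2]; return C+s*w
th=np.linspace(0,2*np.pi,60,endpoint=False)
def cyl(x,y,r,zs): return np.vstack([np.c_[x+r*np.cos(th),y+r*np.sin(th),0*th+z] for z in zs])
def cen(c,x,y,r,zs):
    h=cv2.convexHull(proj(c,cyl(x,y,r,zs)).astype(np.float32)); m=cv2.moments(h)
    return np.array([m['m10']/m['m00'],m['m01']/m['m00']]),m['m00']
def solve(c,uv,r,zs):
    p=back(c,uv,np.mean(zs))[:2]
    for _ in range(5):
        e,A=cen(c,*p,r,zs); p=p+back(c,uv,zs[0])[:2]-back(c,e,zs[0])[:2]
    return p,A
def blob(mask,uv,rad=22):
    m=np.zeros(mask.shape,np.uint8); cv2.circle(m,tuple(int(v) for v in uv),rad,1,-1)
    n,l,st,ce=cv2.connectedComponentsWithStats((mask&(m>0)).astype(np.uint8))
    i=1+np.argmin([np.hypot(*(ce[k]-uv))-0.02*st[k,4] for k in range(1,n)]); return ce[i],st[i,4],l==i
E
python3 - <<'E'
from plant import robot
import cv2,numpy as np
from h import *
for n,pts in [("top",{"L":(311,229),"R":(438,267)}),("scene",{"L":(316,262),"R":(226,327)})]:
    im=cv2.imread(f"pics/{n}0.png"); c=robot.camera_info(n)
    print(n,"cam",(-c['R'].T@c['t']).round(3))
    for k,uv in pts.items():
        ce,a,_=blob(im.max(2)<50,np.array(uv),16); p,A=solve(c,ce,.018,[.044,.032]); print(k,ce.round(1),a,round(A),p.round(4))
        for d in robot.trace("foot_1",n):
            r=d["region"]; ys,xs=np.nonzero(r); q=np.array([xs.mean(),ys.mean()])
            if np.hypot(*(q-uv))<12: print("  trace",q.round(1),r.sum(),[x if np.isscalar(x) else x.round(4) for x in solve(c,q,.023,[.04,0])])
    v=cv2.resize(im,None,fx=4,fy=4,interpolation=cv2.INTER_CUBIC)
    if n=="top": cv2.imwrite("pics/crop_t.png",v[750:1250,400:1000]*2)
im=cv2.imread("pics/top0.png")
print(im[262,149],im[245,120],im[285,150])
E
```

```text
top cam [ 0.38  -0.026  1.012]
L [310.7 226.8] 313 345 [ 0.5499 -0.0542]
  trace [310.2 228.8] 550 [array([ 0.5489, -0.0539]), 603.5006342101842]
R [438.9 265.7] 330 365 [ 0.4877 -0.2811]
  trace [436.1 267.4] 632 [array([ 0.4863, -0.2803]), 672.7504557529464]
scene cam [ 0.876 -0.535  1.031]
L [315.2 260.8] 204 239 [ 0.551  -0.0538]
  trace [315.2 264.9] 400 [array([ 0.551 , -0.0541]), 500.60741278436035]
R [225.3 327.3] 248 286 [ 0.4887 -0.281 ]
  trace [226.3 331.4] 501 [array([ 0.4894, -0.2824]), 574.6280097970739]
[ 62 127 148] [ 22  70 133] [ 28  77 141]
```

View pics/crop_t.png

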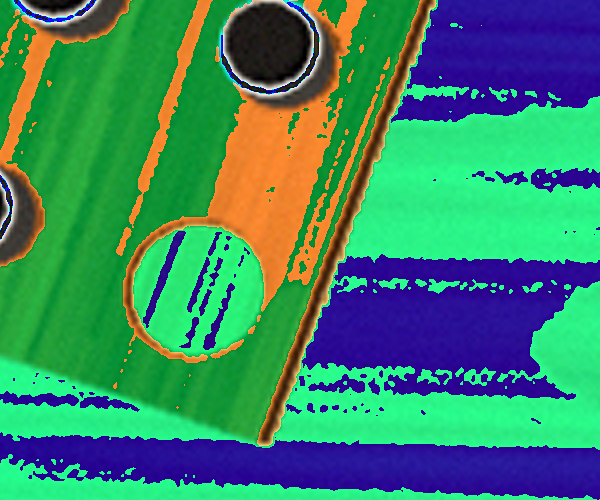

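Run:
```python
from plant import robot
import cv2,numpy as np
from h import *
for n,pts,pk in [("top",[(114,181),(168,199),(91,239)],(149,260)),("scene",[(390,141),(422,168),(391,189)],(359,169))]:
    im=cv2.imread(f"pics/{n}0.png"); c=robot.camera_info(n)
    for uv in pts:
        ce,a,_=blob(im.max(2)<50,np.array(uv),16); p,A=solve(c,ce,.018,[.057,.045]); print(n,ce.round(1),a,round(A),p.round(4))
    i=im.astype(int); hsv=cv2.cvtColor(im,cv2.COLOR_BGR2HSV); print(hsv[pk[1],pk[0]],hsv[pk[1]+22,pk[0]])
    ce,a,m=blob(i[:,:,1]*1.0/i[:,:,2].clip(1)>0.7,np.array(pk),20); p,A=solve(c,ce,.030,[.0131,.0130]); print("pocket",ce.round(1),a,round(A),p.round(4))
```

```text
top [112.9 180. ] 343 382 [0.6201 0.2945]
top [166.7 197.8] 336 372 [0.5912 0.1988]
top [ 89.4 238.7] 360 400 [0.5151 0.3263]
[ 23 147 149] [ 13 202 144]
pocket [149.  259.5] 864 889 [0.4864 0.2319]
scene [390.5 139.7] 148 177 [0.5157 0.3281]
scene [422.4 166.6] 165 192 [0.6209 0.2962]
scene [391.6 187.5] 170 203 [0.5916 0.2007]
[ 21 132 129] [ 14 192 110]
pocket [359.  168.8] 364 363 [0.4855 0.2351]
```

```bash
cat >> h.py <<'E'
from scipy.spatial.transform import Rotation as Ro
def st(robot):
    s=robot.read_state(); R=Ro.from_quat(s['eef_rot']).as_matrix()
    print('t',round(s['time_s'],2),'p',np.round(np.array(s['ee_pos'])*1000,1),'F',np.round(s['contact_force'],2),'w',round(s['gripper_width']*1000,1),'q',np.round(s['q'],2)); print(np.round(R,4)); return s,R
def goto(robot,target,Rt=None):
    s,R=st(robot); d=R.T@(np.array(target)-np.array(s['ee_pos']))*1000
    rv=np.zeros(3) if Rt is None else Ro.from_matrix(R.T@Rt).as_rotvec(degrees=True)
    print('shift mm',d.round(1),'norm',np.linalg.norm(d).round(1),'rot',rv.round(2)); return d,rv
def down(yaw):  # jaw z axis at world yaw; tool y down
    z=np.array([np.cos(np.radians(yaw)),np.sin(np.radians(yaw)),0]); y=np.array([0,0,-1.]); return np.c_[np.cross(y,z),y,z]
E
python3 - <<'E'
from plant import robot
from h import *
for yaw in (0,180,20,-20,160): goto(robot,[.5504,-.054,.09],down(yaw))
E
```

```text
t 0.5 p [ 167.6 -628.   231.3] F [0.18 1.07 0.26] w 85.5 q [ 1.32  0.32 -0.07  1.45  0.02  1.37 -0.06]
[[-9.662e-01 -0.000e+00  2.579e-01]
 [-2.579e-01 -1.000e-04 -9.662e-01]
 [ 1.000e-04 -1.000e+00  1.000e-04]]
shift mm [-517.9  141.3 -455.9] norm 704.3 rot [-0.000e+00 -7.505e+01  1.000e-02]
t 0.5 p [ 167.6 -628.   231.3] F [0.18 1.07 0.26] w 85.5 q [ 1.32  0.32 -0.07  1.45  0.02  1.37 -0.06]
[[-9.662e-01 -0.000e+00  2.579e-01]
 [-2.579e-01 -1.000e-04 -9.662e-01]
 [ 1.000e-04 -1.000e+00  1.000e-04]]
shift mm [-517.9  141.3 -455.9] norm 704.3 rot [-1.0000e-02  1.0495e+02 -0.0000e+00]
t 0.5 p [ 167.6 -628.   231.3] F [0.18 1.07 0.26] w 85.5 q [ 1.32  0.32 -0.07  1.45  0.02  1.37 -0.06]
[[-9.662e-01 -0.000e+00  2.579e-01]
 [-2.579e-01 -1.000e-04 -9.662e-01]
 [ 1.000e-04 -1.000e+00  1.000e-04]]
shift mm [-517.9  141.3 -455.9] norm 704.3 rot [ 0.000e+00 -9.505e+01  1.000e-02]
t 0.5 p [ 167.6 -628.   231.3] F [0.18 1.07 0.26] w 85.5 q [ 1.32  0.32 -0.07  1.45  0.02  1.37 -0.06]
[[-9.662e-01 -0.000e+00  2.579e-01]
 [-2.579e-01 -1.000e-04 -9.662e-01]
 [ 1.000e-04 -1.000e+00  1.000e-04]]
shift mm [-517.9  141.3 -455.9] norm 704.3 rot [ -0.   -55.05   0.  ]
t 0.5 p [ 167.6 -628.   231.3] F [0.18 1.07 0.26] w 85.5 q [ 1.32  0.32 -0.07  1.45  0.02  1.37 -0.06]
[[-9.662e-01 -0.000e+00  2.579e-01]
 [-2.579e-01 -1.000e-04 -9.662e-01]
 [ 1.000e-04 -1.000e+00  1.000e-04]]
shift mm [-517.9  141.3 -455.9] norm 704.3 rot [-1.0000e-02  1.2495e+02 -0.0000e+00]
```

```bash
python3 -m crank '[[-15,2,-13,0,-2,0],[-45,6,-40,0,-6,0],[-80,12,-70,0,-11,0],[-115,18,-101,0,-16,0],[-150,24,-132,0,-21,0],[-185,30,-163,0,-26,0],[-220,36,-194,0,-31,0],[-255,42,-225,0,-36,0],[-290,48,-256,0,-41,0],[-325,54,-287,0,-46,0]]' -1
python3 - <<'E'
from plant import robot
from h import *
goto(robot,[.5504,-.054,.08],down(0))
E
```

```text
time_s: 1.5
ee_pos: [0.4084, -0.2654, 0.1775]
eef_rot: [0.36, -0.608, 0.609, -0.36]
contact_force: [0.4, -0.8, 0.3]
gripper_width: -0.0004
t 1.5 p [ 408.4 -265.4  177.5] F [ 0.4  -0.75  0.32] w -0.4 q [ 0.96  0.03 -0.45  1.9   0.01  1.21  0.01]
[[-4.828e-01  7.000e-04  8.758e-01]
 [-8.758e-01 -1.200e-03 -4.828e-01]
 [ 7.000e-04 -1.000e+00  1.200e-03]]
shift mm [-253.8   97.4   22.2] norm 272.7 rot [ -0.06 -28.87   0.06]
```

```bash
python3 -m crank '[[-34,8,3,0,-4,0],[-68,17,6,0,-8,0],[-102,27,9,0,-12,0],[-136,37,12,0,-16,0],[-170,48,15,0,-20,0],[-200,60,18,0,-24,0],[-230,72,21,0,-27,0],[-248,82,22,0,-29,0],[-254,88,22,0,-29,0],[-254,92,22,0,-29,0]]'
python3 - <<'E'
from plant import robot
from h import *
goto(robot,[.5504,-.054,.044],down(0))
im=robot.grab_frame("scene"); cv2.imwrite("pics/s1.png",cv2.resize(im[180:330,220:420],None,fx=4,fy=4,interpolation=cv2.INTER_CUBIC))
im=robot.grab_frame("wrist"); cv2.imwrite("pics/w1.png",im)
E
```

```text
time_s: 2.5
ee_pos: [0.5501, -0.055, 0.0848]
eef_rot: [-0.5, 0.5, -0.5, 0.5]
contact_force: [-1.2, -0.4, -1.4]
gripper_width: -0.0005
t 2.5 p [550.1 -55.   84.8] F [-1.2  -0.39 -1.43] w -0.5 q [ 0.63  0.3  -0.66  1.84  0.21  1.06 -0.11]
[[-4.e-04 -6.e-04  1.e+00]
 [-1.e+00  2.e-04 -4.e-04]
 [-2.e-04 -1.e+00 -6.e-04]]
shift mm [-1.  40.8  0.4] norm 40.9 rot [ 0.04 -0.02 -0.01]
```

View pics/s1.png

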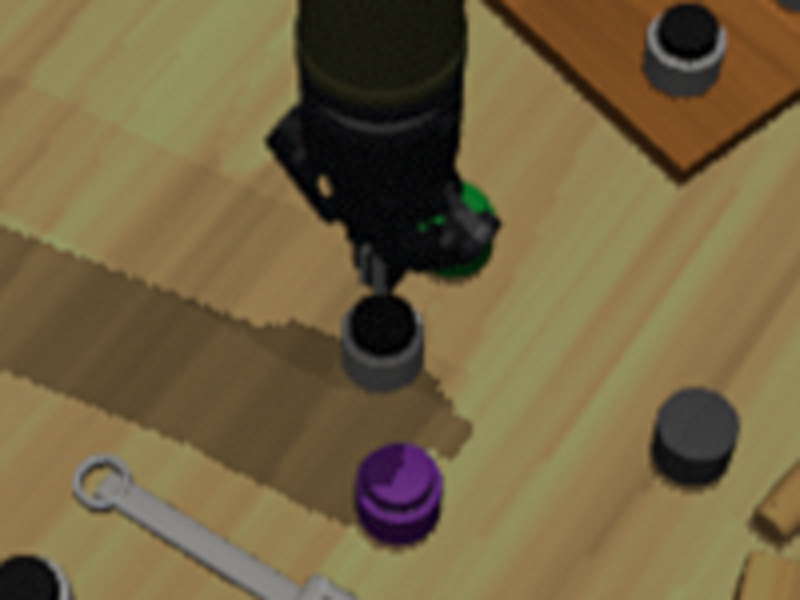

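View pics/w1.png

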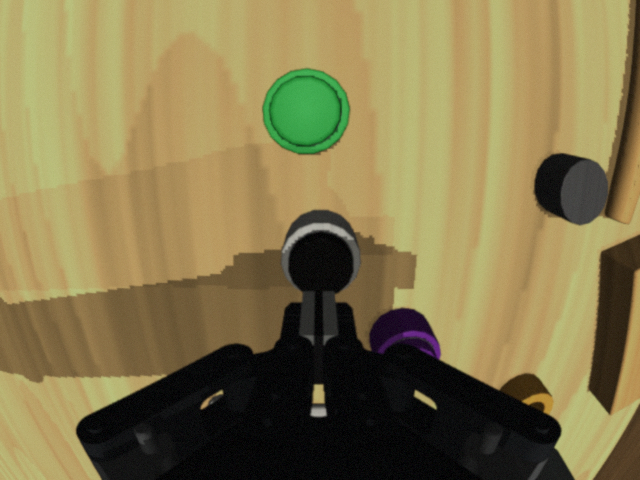

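The scene view shows the shut tips directly above the left foot, and the wrist view has fingers and rubber both at column 320. Pressing now.

```bash
python3 -m crank '[[-1,10,0,0,0,0],[-1,22,0,0,0,0],[-1,32,0,0,0,0],[-1,38,0,0,0,0],[-1,42,0,0,0,0],[-1,44,0,0,0,0],[-1,46,0,0,0,0],[-1,46,0,0,0,0],[-1,46,0,0,0,0],[-1,46,0,0,0,0]]'
python3 - <<'E'
from plant import robot
from h import *
goto(robot,[.5504,-.054,.0383],down(0))
E
```

```text
time_s: 3.6
ee_pos: [0.5502, -0.0546, 0.0396]
eef_rot: [0.5, -0.5, 0.5, -0.5]
contact_force: [-2.6, -0.7, 2.5]
gripper_width: -0.0003
t 3.6 p [550.2 -54.6  39.6] F [-2.62 -0.69  2.49] w -0.3 q [ 0.61  0.36 -0.64  1.88  0.26  0.98 -0.15]
[[-1.e-03  2.e-04  1.e+00]
 [-1.e+00 -3.e-04 -1.e-03]
 [ 3.e-04 -1.e+00  2.e-04]]
shift mm [-0.6  1.3  0.2] norm 1.4 rot [-0.01 -0.06  0.02]
```

```bash
python3 -m crank '[[0,0.8,0,0,0,0],[0,1.6,0,0,0,0],[0,1.6,0,0,0,0],[0,1.6,0,0,0,0],[0,1.6,0,0,0,0],[0,1.6,0,0,0,0],[0,1.6,0,0,0,0]]'
python3 -m crank '[[0,-15,0,0,0,0],[0,-40,0,0,0,0],[0,-60,0,0,0,0],[0,-60,0,0,0,0],[0,-60,0,0,0,0]]'
python3 - <<'E'
from plant import robot
from h import *
goto(robot,[.488,-.281,.085],down(-30))
E
```

```text
time_s: 4.3
ee_pos: [0.5503, -0.0546, 0.0378]
eef_rot: [0.5, -0.5, 0.5, -0.5]
contact_force: [-1.2, -0.1, 3.8]
gripper_width: -0.0003
time_s: 4.8
ee_pos: [0.5506, -0.0546, 0.0982]
eef_rot: [0.5, -0.5, 0.501, -0.5]
contact_force: [-0.8, 0.1, -0.8]
gripper_width: 0.0
t 4.8 p [550.6 -54.6  98.2] F [-0.83  0.1  -0.79] w 0.0 q [ 0.63  0.29 -0.67  1.83  0.2   1.09 -0.11]
[[-1.0e-03  1.4e-03  1.0e+00]
 [-1.0e+00 -4.0e-04 -1.0e-03]
 [ 4.0e-04 -1.0e+00  1.4e-03]]
shift mm [226.5  13.2 -62.4] norm 235.3 rot [-0.09 29.94  0.  ]
```

The left foot gave 3.8 N at about 6 mm, which fits the soft one. Next is the right foot.

```bash
python3 -m crank '[[15,-5,-4,0,2,0],[42,-5,-11,0,6,0],[74,-5,-20,0,10,0],[108,-5,-30,0,15,0],[142,0,-39,0,19,0],[176,4,-48,0,23,0],[204,8,-56,0,27,0],[220,11,-61,0,30,0],[226.5,13,-62.5,0,30,0],[226.5,13,-62.5,0,30,0]]'
python3 - <<'E'
from plant import robot
from h import *
goto(robot,[.488,-.281,.0385],down(-30))
im=robot.grab_frame("wrist"); cv2.imwrite("pics/w2.png",im)
E
```

```text
time_s: 5.8
ee_pos: [0.4872, -0.2809, 0.0842]
eef_rot: [-0.353, 0.613, -0.612, 0.353]
contact_force: [-0.8, 0.7, -0.8]
gripper_width: 0.0002
t 5.8 p [ 487.2 -280.9   84.2] F [-0.77  0.73 -0.79] w 0.2 q [ 0.88  0.29 -0.46  1.83  0.15  1.06 -0.16]
[[-5.009e-01 -6.000e-04  8.655e-01]
 [-8.655e-01  1.000e-03 -5.009e-01]
 [-5.000e-04 -1.000e+00 -1.000e-03]]
shift mm [-0.3 45.7  0.7] norm 45.7 rot [ 0.06 -0.06 -0.03]
```

View pics/w2.png

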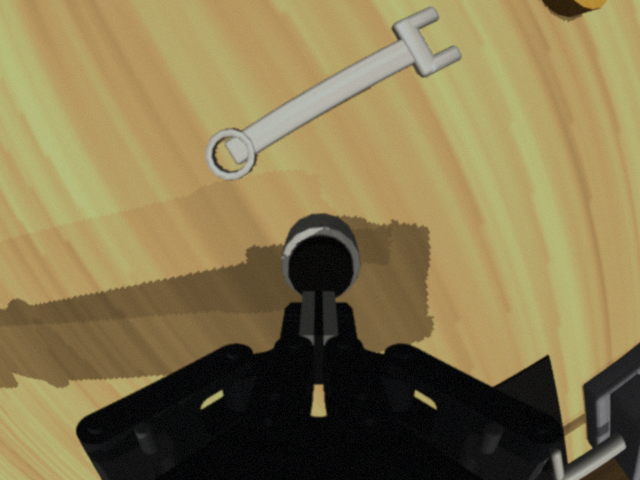

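Fingers and foot are lined up, both at column 320.

```bash
python3 -m crank '[[0,12,0.5,0,0,0],[0,26,0.5,0,0,0],[0,34,0.5,0,0,0],[0,39,0.5,0,0,0],[0,43,0.5,0,0,0],[0,46.5,0.5,0,0,0],[0,46.5,0.5,0,0,0],[0,46.5,0.5,0,0,0]]'
python3 -m crank '[[0,0.5,0,0,0,0],[0,0.5,0,0,0,0],[0,0.5,0,0,0,0],[0,0.5,0,0,0,0],[0,0.5,0,0,0,0]]'
```

```text
time_s: 6.65
ee_pos: [0.4875, -0.2803, 0.0393]
eef_rot: [-0.354, 0.613, -0.612, 0.353]
contact_force: [-5.0, 3.9, 10.6]
gripper_width: -0.0002
time_s: 7.15
ee_pos: [0.4875, -0.2803, 0.039]
eef_rot: [-0.354, 0.613, -0.612, 0.353]
contact_force: [-4.4, 4.0, 11.5]
gripper_width: -0.0002
```

```bash
python3 -m crank '[[0,1,0,0,0,0],[0,1,0,0,0,0],[0,1,0,0,0,0],[0,1,0,0,0,0],[0,1,0,0,0,0],[0,1,0,0,0,0]]'
python3 -m crank '[[0,-8,0,0,0,0],[0,-25,0,0,0,0],[0,-40,0,0,0,0],[0,-40,0,0,0,0]]'
python3 -m crank '[[0,0,0,0,0,0],[0,0,0,0,0,0],[0,0,0,0,0,0],[0,0,0,0,0,0],[0,0,0,0,0,0],[0,0,0,0,0,0]]' 1
python3 - <<'E'
from plant import robot
from h import *
goto(robot,[.488,-.281,.0025],down(-30))
im=robot.grab_frame("wrist"); cv2.imwrite("pics/w3.png",im)
n="top"; im=robot.grab_frame(n); cv2.imwrite("pics/top3.png",im); n="scene"; im=robot.grab_frame(n); cv2.imwrite("pics/s3.png",im)
E
```

```text
time_s: 7.75
ee_pos: [0.4875, -0.2804, 0.0381]
eef_rot: [-0.354, 0.613, -0.612, 0.353]
contact_force: [-4.8, 5.5, 12.5]
gripper_width: -0.0002
time_s: 8.15
ee_pos: [0.4897, -0.2823, 0.0792]
eef_rot: [0.353, -0.611, 0.614, -0.354]
contact_force: [-0.4, -0.9, -0.1]
gripper_width: 0.0004
time_s: 8.75
ee_pos: [0.4878, -0.2812, 0.0765]
eef_rot: [-0.353, 0.613, -0.612, 0.353]
contact_force: [-0.0, -0.8, 0.6]
gripper_width: 0.0843
t 8.75 p [ 487.8 -281.2   76.5] F [-0.   -0.83  0.55] w 84.3 q [ 0.88  0.3  -0.46  1.83  0.15  1.04 -0.17]
[[-5.008e-01 -3.000e-04  8.655e-01]
 [-8.655e-01  2.000e-04 -5.008e-01]
 [ 0.000e+00 -1.000e+00 -4.000e-04]]
shift mm [-0.3 74.   0.1] norm 74.0 rot [ 0.02 -0.06  0.  ]
```

View pics/w3.png

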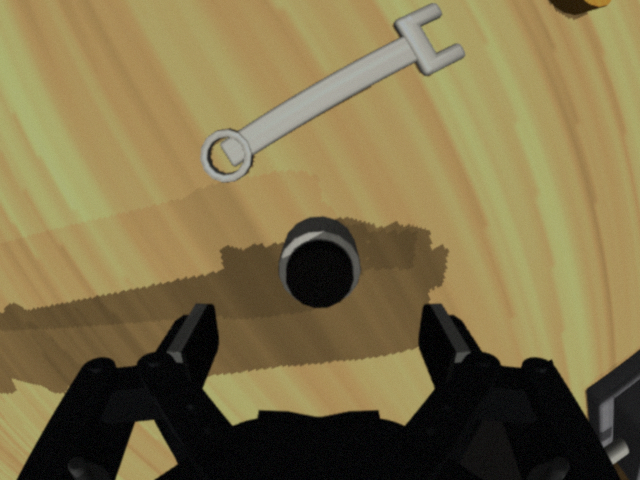

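View pics/s3.png

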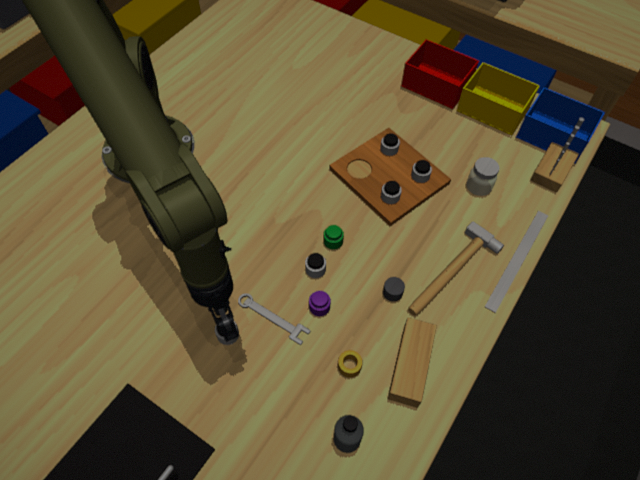

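The right foot gave 12.5 N at 6 mm, so it is the firm one. The foot is centred between the jaws at column 320, and the left foot is still at scene (316,265). Going down to grip.

```bash
python3 -m crank '[[0,12,0,0,0,0],[0,30,0,0,0,0],[0,48,0,0,0,0],[0,62,0,0,0,0],[0,70,0,0,0,0],[0,73,0,0,0,0],[0,73,0,0,0,0]]'
python3 -m crank '[[0,0,0,0,0,0],[0,0,0,0,0,0],[0,0,0,0,0,0],[0,0,0,0,0,0],[0,0,0,0,0,0],[0,0,0,0,0,0],[0,0,0,0,0,0]]' -1 50
python3 - <<'E'
from plant import robot
from h import *
st(robot)
im=robot.grab_frame("wrist"); cv2.imwrite("pics/w4.png",im)
E
```

```text
time_s: 9.6
ee_pos: [0.4879, -0.2812, 0.0035]
eef_rot: [-0.353, 0.613, -0.612, 0.353]
contact_force: [-0.1, -0.1, 0.5]
gripper_width: 0.0853
time_s: 10.3
ee_pos: [0.4886, -0.2817, 0.0047]
eef_rot: [0.353, -0.612, 0.613, -0.353]
contact_force: [-0.2, -0.0, 6.7]
gripper_width: 0.0442
t 10.3 p [ 488.6 -281.7    4.7] F [-0.21 -0.03  6.65] w 44.2 q [ 0.85  0.4  -0.44  1.88  0.21  0.91 -0.21]
[[-5.009e-01  1.200e-03  8.655e-01]
 [-8.655e-01 -1.100e-03 -5.009e-01]
 [ 3.000e-04 -1.000e+00  1.600e-03]]
```

View pics/w4.png

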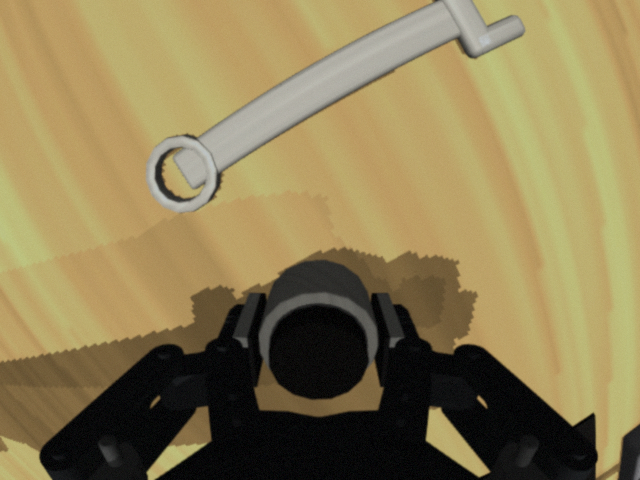

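Both pads bear on the cup, with the opening at 44 mm. Lifting.

```bash
python3 -m crank '[[0,-5,0,0,0,0],[0,-15,0,0,0,0],[0,-30,0,0,0,0],[0,-50,0,0,0,0],[0,-70,0,0,0,0],[0,-85,0,0,0,0],[0,-92,0,0,0,0],[0,-92,0,0,0,0],[0,-92,0,0,0,0]]'
python3 - <<'E'
from plant import robot
from h import *
goto(robot,[.4863,.232,.095],down(25))
im=robot.grab_frame("wrist"); cv2.imwrite("pics/w5.png",im)
im=robot.grab_frame("scene"); cv2.imwrite("pics/s5.png",cv2.resize(im[230:380,130:330],None,fx=4,fy=4,interpolation=cv2.INTER_CUBIC))
E
```

```text
time_s: 11.25
ee_pos: [0.4874, -0.2811, 0.0951]
eef_rot: [-0.353, 0.613, -0.612, 0.353]
contact_force: [0.2, -0.6, -3.8]
gripper_width: 0.0446
t 11.25 p [ 487.4 -281.1   95.1] F [ 0.22 -0.58 -3.79] w 44.6 q [ 0.88  0.28 -0.47  1.82  0.14  1.08 -0.16]
[[-5.009e-01 -1.000e-03  8.655e-01]
 [-8.655e-01  4.000e-04 -5.009e-01]
 [ 1.000e-04 -1.000e+00 -1.100e-03]]
shift mm [-4.436e+02  3.000e-01 -2.579e+02] norm 513.1 rot [ 6.000e-02 -5.506e+01 -2.000e-02]
```

View pics/w5.png

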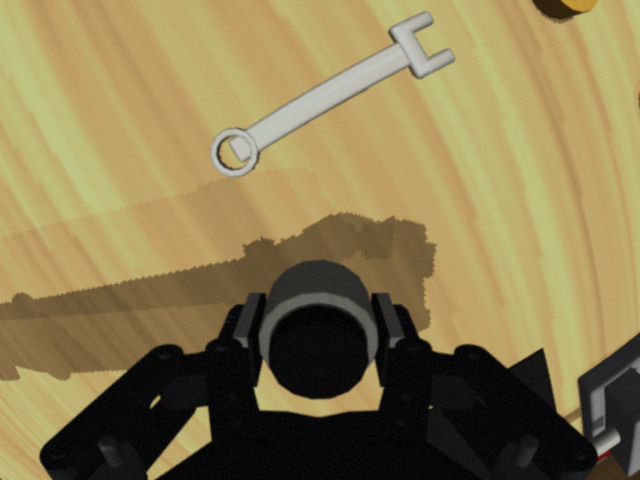

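View pics/s5.png

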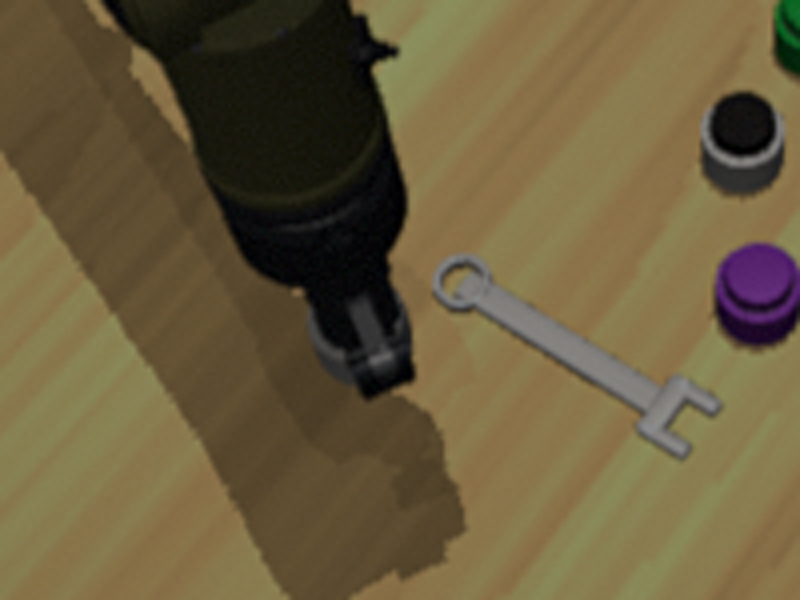

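```bash
python3 -m crank '[[-8,0,-5,0,-1,0],[-26,0,-15,0,-3,0],[-51,0,-30,0,-6,0],[-80,0,-46,0,-10,0],[-110,0,-64,0,-14,0],[-140,0,-81,0,-17,0],[-170,0,-99,0,-21,0],[-200,0,-116,0,-25,0],[-230,0,-134,0,-29,0],[-260,0,-151,0,-32,0]]'
python3 - <<'E'
from plant import robot
from h import *
goto(robot,[.4863,.232,.075],down(25))
E
```

```text
time_s: 12.35
ee_pos: [0.486, 0.0227, 0.0955]
eef_rot: [0.51, -0.49, 0.49, -0.51]
contact_force: [0.6, 0.0, -3.1]
gripper_width: 0.0449
t 12.35 p [486.   22.7  95.5] F [ 0.6   0.01 -3.07] w 44.9 q [ 0.61  0.15 -0.75  1.99  0.12  1.05 -0.16]
[[ 4.010e-02 -6.000e-04  9.992e-01]
 [-9.992e-01 -3.000e-04  4.010e-02]
 [ 3.000e-04 -1.000e+00 -6.000e-04]]
shift mm [-209.1   20.5    8.7] norm 210.3 rot [ 4.00e-02 -2.27e+01  1.00e-02]
```

```bash
python3 -m crank '[[-30,0,1,0,-3,0],[-60,0,3,0,-7,0],[-90,0,4,0,-10,0],[-120,0,5,0,-13,0],[-148,0,6,0,-16,0],[-174,0,7,0,-19,0],[-195,0,8,0,-22,0],[-207,0,9,0,-23,0],[-211,0,9,0,-23,0],[-211,0,9,0,-23,0]]'
python3 - <<'E'
from plant import robot
from h import *
goto(robot,[.4863,.232,.020],down(25))
for n in ["scene","top","wrist"]:
    im=robot.grab_frame(n); cv2.imwrite(f"pics/{n}6.png",im)
im=cv2.imread("pics/scene6.png"); cv2.imwrite("pics/s6.png",cv2.resize(im[90:240,270:470],None,fx=4,fy=4,interpolation=cv2.INTER_CUBIC))
E
```

```text
time_s: 13.35
ee_pos: [0.4886, 0.2308, 0.0955]
eef_rot: [0.597, -0.38, 0.38, -0.596]
contact_force: [0.3, -0.8, -3.2]
gripper_width: 0.0442
t 13.35 p [488.6 230.8  95.5] F [ 0.25 -0.83 -3.22] w 44.2 q [ 0.29  0.32 -0.89  1.86  0.28  1.09 -0.27]
[[ 4.224e-01 -6.000e-04  9.064e-01]
 [-9.064e-01 -6.000e-04  4.224e-01]
 [ 3.000e-04 -1.000e+00 -8.000e-04]]
shift mm [-2.  75.5 -1.5] norm 75.5 rot [ 0.05 -0.01  0.01]
```

View pics/s6.png

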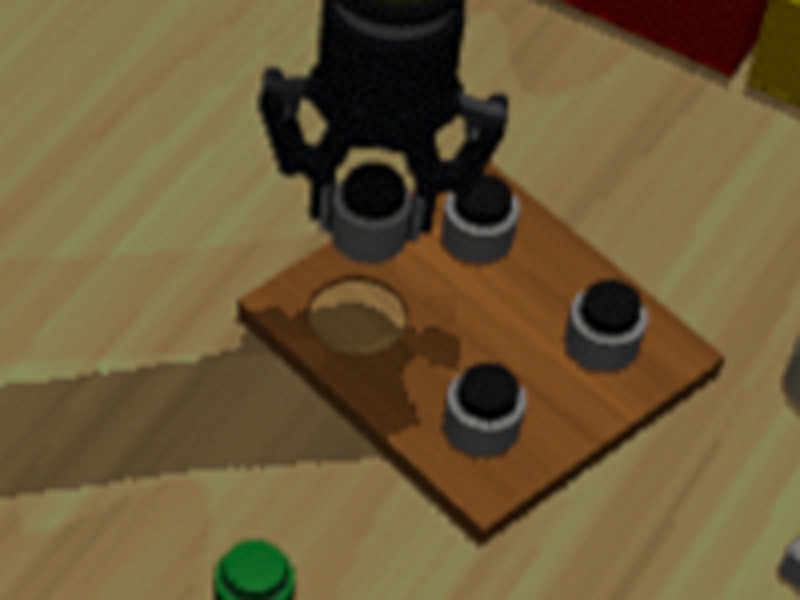

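View pics/wrist6.png

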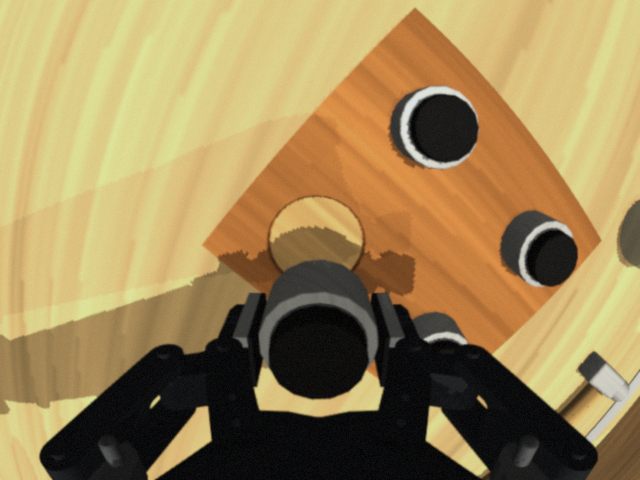

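View pics/top6.png

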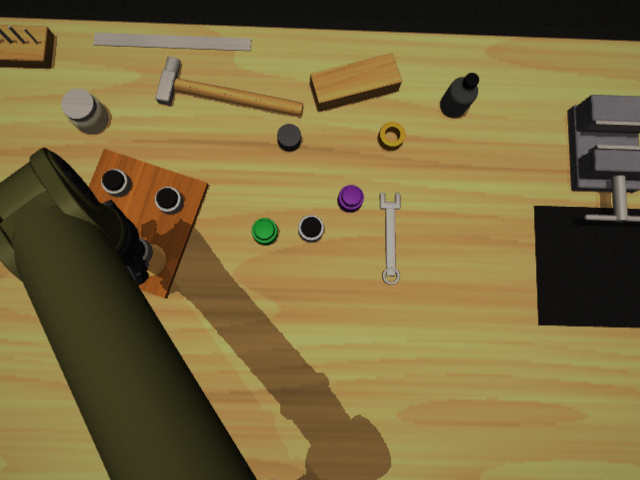

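The scene view shows the foot held upright just above the pocket, and both the scene and top views have the soft foot undisturbed. I'll check the held foot's offset against the TCP before lowering.

Run:
```python
from plant import robot
from h import *
im=cv2.imread("pics/scene6.png"); c=robot.camera_info("scene")
ce,a,m=blob(im.max(2)<45,np.array([363,138]),13); print(ce,a)
for zt in (.133,.135,.137): print(solve(c,ce,.018,[zt,zt-.012]))
st(robot)
```

```text
[362.83888889 137.62777778] 180
(array([0.4884423 , 0.23153633]), 205.62341489456594)
(array([0.48929819, 0.2298407 ]), 206.53605553717352)
(array([0.4901541 , 0.22814507]), 207.45477967895567)
t 13.5 p [489.4 229.1  95.5] F [ 0.57  0.18 -2.63] w 44.8 q [ 0.29  0.32 -0.89  1.86  0.28  1.09 -0.27]
[[ 4.200e-01 -2.000e-04  9.075e-01]
 [-9.075e-01 -1.300e-03  4.200e-01]
 [ 1.100e-03 -1.000e+00 -7.000e-04]]
```

```bash
python3 -m crank '[[-2,8,-1,0,0,0],[-3.4,22,-1.4,0,0,0],[-3.4,38,-1.4,0,0,0],[-3.4,52,-1.4,0,0,0],[-3.4,62,-1.4,0,0,0],[-3.4,68,-1.4,0,0,0],[-3.4,72,-1.4,0,0,0],[-3.4,75,-1.4,0,0,0],[-3.4,76,-1.4,0,0,0],[-3.4,76,-1.4,0,0,0]]'
python3 -m crank '[[0,0.5,0,0,0,0],[0,1,0,0,0,0],[0,1.5,0,0,0,0],[0,1.5,0,0,0,0]]'
```

```text
time_s: 14.5
ee_pos: [0.4868, 0.2331, 0.0199]
eef_rot: [-0.596, 0.38, -0.38, 0.596]
contact_force: [1.1, 0.3, -2.8]
gripper_width: 0.0446
time_s: 14.9
ee_pos: [0.4866, 0.233, 0.0182]
eef_rot: [0.596, -0.38, 0.38, -0.596]
contact_force: [0.3, -0.1, -2.6]
gripper_width: 0.0444
```

```bash
python3 -m crank '[[0,0.5,0,0,0,0],[0,1,0,0,0,0],[0,1,0,0,0,0],[0,1,0,0,0,0]]'
python3 - <<'E'
from plant import robot
from h import *
st(robot)
im=robot.grab_frame("scene"); cv2.imwrite("pics/s7.png",cv2.resize(im[90:240,270:470],None,fx=4,fy=4,interpolation=cv2.INTER_CUBIC))
im=robot.grab_frame("wrist"); cv2.imwrite("pics/w7.png",im)
E
```

```text
time_s: 15.3
ee_pos: [0.4866, 0.2331, 0.0177]
eef_rot: [0.596, -0.38, 0.38, -0.596]
contact_force: [-3.1, -1.9, 6.2]
gripper_width: 0.0444
t 15.3 p [486.6 233.1  17.7] F [-3.09 -1.93  6.25] w 44.4 q [ 0.22  0.43 -0.83  1.92  0.39  0.96 -0.36]
[[ 4.217e-01  2.000e-04  9.067e-01]
 [-9.067e-01 -5.000e-04  4.217e-01]
 [ 5.000e-04 -1.000e+00 -1.000e-04]]
```

View pics/s7.png

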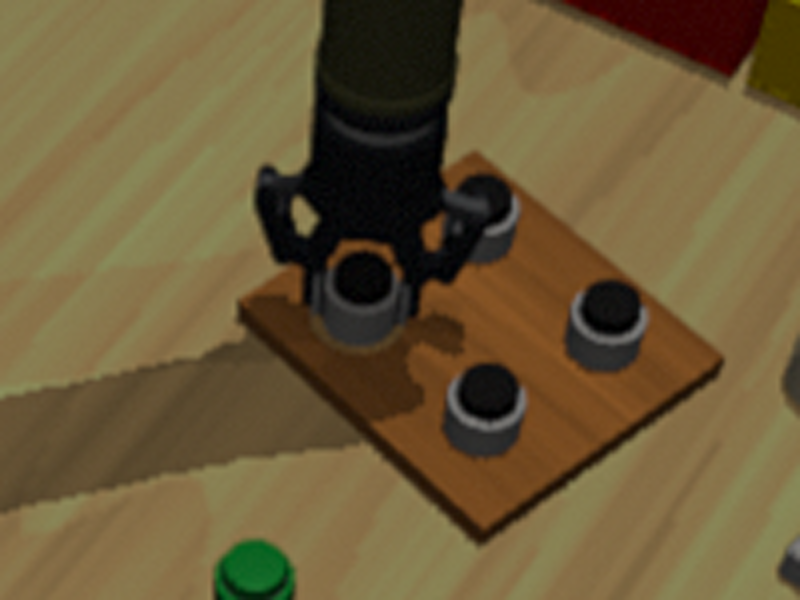

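View pics/w7.png

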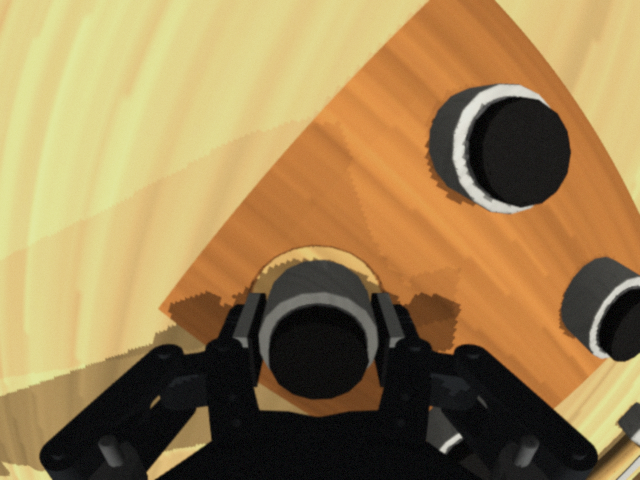

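The foot has made contact at the expected height, and the pale pocket ring shows around its base in both views. Releasing.

```bash
python3 -m crank '[[0,-0.5,0,0,0,0],[0,-0.5,0,0,0,0],[0,-0.5,0,0,0,0],[0,-0.5,0,0,0,0],[0,-0.5,0,0,0,0],[0,-0.5,0,0,0,0],[0,-0.5,0,0,0,0]]' 1
python3 -m crank '[[0,-6,0,0,0,0],[0,-16,0,0,0,0],[0,-30,0,0,0,0],[0,-50,0,0,0,0],[0,-75,0,0,0,0],[0,-105,0,0,0,0],[0,-130,0,0,0,0],[0,-145,0,0,0,0],[0,-150,0,0,0,0],[0,-150,0,0,0,0]]'
python3 - <<'E'
from plant import robot
from h import *
st(robot)
for n in ["scene","top","wrist"]:
    im=robot.grab_frame(n); cv2.imwrite(f"pics/{n}8.png",im)
im=cv2.imread("pics/scene8.png"); cv2.imwrite("pics/s8.png",cv2.resize(im[90:290,250:450],None,fx=3,fy=3,interpolation=cv2.INTER_CUBIC))
E
```

```text
time_s: 16.1
ee_pos: [0.4866, 0.2331, 0.0176]
eef_rot: [-0.596, 0.38, -0.38, 0.596]
contact_force: [0.6, -0.6, 0.2]
gripper_width: 0.0854
time_s: 17.1
ee_pos: [0.4868, 0.233, 0.1681]
eef_rot: [-0.596, 0.38, -0.381, 0.596]
contact_force: [0.0, -0.3, -0.1]
gripper_width: 0.0858
t 17.1 p [486.8 233.  168.1] F [ 0.03 -0.32 -0.1 ] w 85.8 q [ 0.33  0.23 -0.93  1.78  0.2   1.22 -0.22]
[[ 4.215e-01  1.000e-03  9.068e-01]
 [-9.068e-01 -2.000e-04  4.215e-01]
 [ 6.000e-04 -1.000e+00  8.000e-04]]
```

View pics/s8.png

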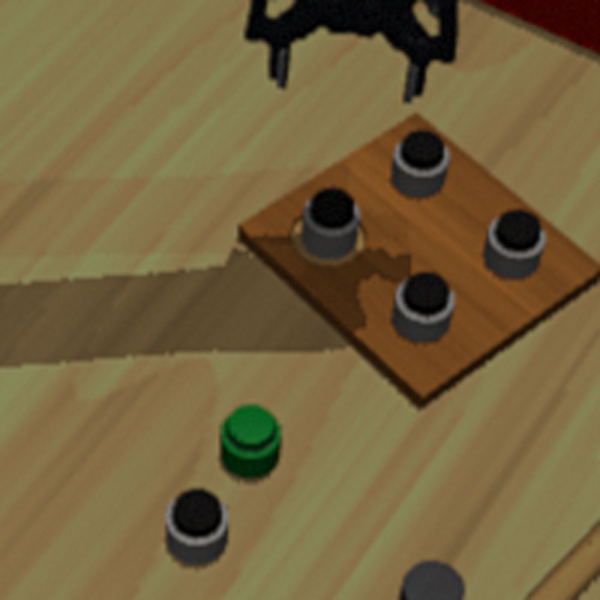

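View pics/wrist8.png

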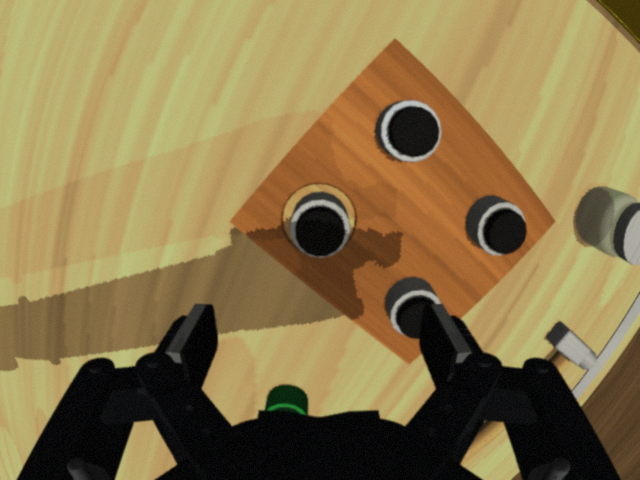

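The firm foot stands upright within the pocket ring, at crop (331,222). The soft foot is still on the bench. A numeric check of both follows.

Run:
```python
from plant import robot
from h import *
for n,pts in [("scene",[("placed",(360,159),.057),("soft",(315,261),.044),("fix",(390,140),.057)]),("top",[("placed",(149,258),.057),("soft",(311,227),.044)])]:
    im=cv2.imread(f"pics/{n}8.png"); c=robot.camera_info(n)
    for k,uv,z in pts:
        try:
            ce,a,_=blob(im.max(2)<50,np.array(uv),14); p,A=solve(c,ce,.018,[z,z-.012]); print(n,k,ce.round(1),a,round(A),p.round(4))
        except Exception as e: print(n,k,e)
    if n=="scene":  # height check: top z that fits the TCP release position
        ce,a,_=blob(im.max(2)<50,np.array((360,159)),14)
        for z in (.05,.055,.06): print(z,solve(c,ce,.018,[z,z-.012])[0].round(4))
```

```text
scene placed [360.3 159.4] 166 186 [0.4873 0.2327]
scene soft [315.2 260.8] 204 239 [ 0.551  -0.0538]
scene fix [390.5 139.7] 148 177 [0.5157 0.3281]
0.05 [0.4845 0.2382]
0.055 [0.4865 0.2343]
0.06 [0.4884 0.2304]
top placed [144.6 257.1] 327 388 [0.4862 0.2297]
top soft [310.7 226.8] 311 345 [ 0.5499 -0.0542]
```

```bash
python3 -c "
import cv2;im=cv2.imread('pics/top8.png');cv2.imwrite('pics/t8.png',cv2.resize(im[130:310,50:350],None,fx=2.6,fy=2.6))"
```

```text
(no output)
```

View pics/t8.png

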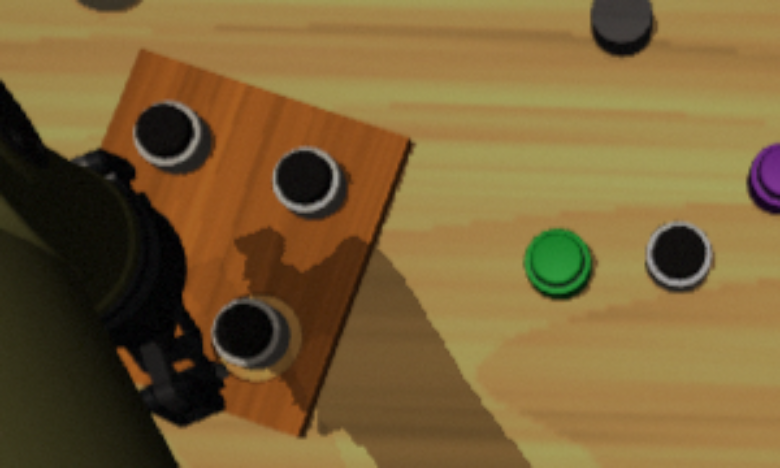

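```bash
python3 -c "
from plant import robot
print(robot.read_state()['contact_force']); print(robot.finish_job())"
```

```text
[-0.08274282  0.16667478  0.25697929]
the job is handed in; nothing more can be done
None
```

I pressed both feet, set the firmer right one in the board's pocket and handed the job in at about 17 s. No verdict is reported.

- **Left foot:** pressed in about 6 mm for about half a second, it resisted with 3.8 N, so it is the soft one.
- **Right foot:** pressed in 5 to 6 mm for over a second, it resisted with 11.5 to 12.5 N, so it is the firm one.
- **Placing:** the wrist force rose at about 0.5 mm above the expected contact height. After I let go, the foot measured about 1 mm from the pocket centre in each camera.
- **Seating:** the two cameras agree to about 3 mm when I assume the rubber top is at 57 mm, which fits a fully seated foot. I had no direct height reading.
- **Soft foot:** its position in both cameras is the same as at the start.
- **Robot:** the gripper is about 150 mm above the placed foot, touching nothing.

No check failed. The two cameras differed by 1 to 3 mm on the board, within what their calibration allows.

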